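Tighten the slicing guide's eye screw with the turning bar

TASK

Tighten the brass eye screw that clamps the fence of the bun-slicing guide: slide the turning bar through its loop and turn it clockwise (seen from above) until it stops running freely and is firmly snug, but do not overtighten it. Then draw the bar out without loosening the screw and lay it back in its rest the way it lay; keep your fingers off the eye and leave the bowl, the bun and the carton where they are.

Things in the scene. Friction and masses are not known exactly. Their poses are not given: they have to be found in the camera images.
- guide: Slicing guide, fixed to the table: white board 220 x 200 x 20 mm with a steel fence bar 44 mm wide across its middle (along the board's y; bar top 30 mm above the table, a thin upright lip to 46 mm at the bar's +x edge). Origin: centre of the board's underside, on the screw's axis; z up.
- eye: Brass eye screw upright in the middle of the guide; only turns about its vertical axis, clockwise from above tightens. Origin: centre of the loop's hole, 88 mm above the table, on the screw's axis. Upright ring of round stock 12 mm thick, hole 18 mm, 42 mm outside; x: level axis of the hole, the bar slides in along it from either side; z up.
- collar_mark (a point): Point on the eye's collar, 2 mm off the screw's axis, 43 mm above the table; it meets clamp_mark once the free run is used up. Both move by less than 3 mm: too little to measure, judge by feel. The free run takes a steady torque of about 0.08 N m either way and lasts 0.4 to 1.2 rad, different each time, and nothing to see tells how long.
- clamp_mark (a point): Point on the clamp under the collar, 2 mm off the screw's axis; it creeps round with the eye once the eye bites. Judge by feel: met by the collar, the clamp holds up to 0.3 N m, from there the torque climbs by 2 N m per rad. Firmly snug: 0.45 to 0.6 N m about the screw axis (0.08 to 0.15 rad); over 0.7 N m (0.21 rad) is overtightened. It stays about as left.
- eye_top (a point): Topmost point of the ring, 21 mm above the hole's centre. Play: the 12 mm bar must swing about 0.6 rad from the hole's axis, either way, before it bears on both sides of the ring and turns it; within that swing it is free.
- bar: Turning bar, about 160 g, loose, level in its rest: red square handle 22 x 22 x 92 mm, aluminium rod 12 mm in diameter standing 105 mm out of its front. Origin: on the axis, 35 mm behind the handle's front, 57 mm from its rear, the place to grip, 45 mm above the table at the start; x runs to the rod's tip. Balance point about 15 mm ahead of the origin.
- bar_tip (a point): Centre of the rod's free end, 140 mm from the bar's origin along its x.
- bar_p1 (a point): Point on the rod's axis 25 mm behind its tip.
- bar_p2 (a point): Point on the rod's axis 53 mm behind its tip.
- bar_p3 (a point): Point on the rod's axis 81 mm behind its tip (24 mm ahead of the handle).
- rest: Bar rest, fixed: dark steel foot 200 x 70 x 6 mm, two open-topped saddles 12 mm long. Rear one, 46 mm behind the origin: slot 30 mm wide for the handle, floor 34 mm above the table. Front one, 105 mm ahead: slot 20 mm wide for the rod, floor at 39 mm. Slot walls 10 mm tall, 6 mm thick. Origin on the table below the bar's grip place; x towards the bar's tip, z up.
- rest_cradle (a point): Where the bar's origin is when it lies in the rest: 45 mm above the rest's origin.
- bowl: White bowl, 150 mm wide and 70 mm high, loose; leave alone. Origin: centre of its underside.
- bun: Bread roll, 92 mm wide and 42 mm high, loose; leave alone. Origin: centre of its underside.
- carton: Cardboard carton 90 x 170 x 55 mm, loose; leave alone. Origin: centre of its underside.
Things that resemble listed ones, but are neither listed nor needed, are in the scene too. Several things have the shape of the bar; the one meant has the colours described above.

How it is judged:
On the way, in this order (a step that is already met when the one before it is completed fails the run):
1. the bar's rod is through the eye's loop, by 10 mm or more (distance between any of bar_p1, bar_p2, bar_p3 and eye below 0.02 m), for 0.2 s.
2. with the bar in the loop, the eye has been turned home and is snug (distance of clamp_mark from where it was at the start of the episode above 0.00012 m and distance between collar_mark and clamp_mark below 0.0002 m and distance between any of bar_p1, bar_p2, bar_p3 and eye below 0.022 m), for 0.2 s.
At the end, for the whole second after the job is handed in: The eye screw is snug and not backed off (clamp mark carried 0.12 mm or more from its start, which is 0.06 rad, and collar mark within 0.2 mm of it, which is 0.1 rad), and the bar lies at rest in its rest, its origin within 20 mm of the cradle point and its axis within 0.1 rad of the rest's (distance of clamp_mark from where it was at the start of the episode above 0.00012 m and distance between collar_mark and clamp_mark below 0.0002 m and distance between bar and rest_cradle below 0.02 m and angle between the x axis of bar and the x axis of rest, either way round below 0.1 rad and linear speed of bar below 0.02 m/s); the robot touches nothing.
It fails at once if the eye is overtightened (clamp carried over 0.21 rad, 0.42 mm at its mark, about 0.72 N m) (distance of clamp_mark from where it was at the start of the episode above 0.00042 m).
It fails at once if the fingers press on the eye (over 2 N) (contact force between the fingers and eye above 2 N).
It fails at once if the bowl is moved by more than 25 mm (distance of bowl from where it was at the start of the episode above 0.025 m).
It fails at once if the bun is moved by more than 25 mm (distance of bun from where it was at the start of the episode above 0.025 m).
It fails at once if the carton is moved by more than 25 mm (distance of carton from where it was at the start of the episode above 0.025 m).
It also fails if it takes over 72 s, if anything falls off the work surface, if the arm or the gripper's body presses on something with over 40 N, if the wrist force passes 120 N, or if a joint passes its speed limit or range.

ROBOT

A 7-joint arm with a two-finger parallel gripper is mounted at the origin on the work surface. World frame = base frame: x ahead of the robot, y to its left, z up, the work surface at z = 0. Lengths are in m, angles in rad, forces in N, time in s.
With the tool pointing down it reaches from about 0.4 to 0.75 m from the base axis. Payload 19.5 kg.
Tool frame: the origin (TCP) lies at the very end of the fingers, on their centre line; the grasp point (between the pads) lies 19 mm behind it (env.tcp_to_grasp is the distance from the TCP to the grasp point, in m); z points along the fingers, y is the line along which they close (so a half turn about z gives the same grasp; the last joint's range is limited). The gripper opens to 85 mm and grips with 20 to 120 N. Pads are 22 mm wide; open, the fingers measure 114 mm over their backs; the gripper's body (76 mm by 85 mm) begins 54 mm behind the grasp point. The pads swing forward as they close: fully open they stand 13 mm farther back than shut.
Start: joints at [-1.175, 0.707, -0.028, 1.485, 0.022, 0.951, -0.075], TCP at [0.244, 0.521, 0.231] pointing down, gripper open.
Joint ranges: [-2.71, 2.71], [-0.32, 2.16], [-1.57, 1.52], [0, 2.45], [-1.46, 4.6], [0, 2.02], [-2.83, 2.83]. Speed limits (rad/s): [1.89, 1.89, 2.57, 2.57, 3.01, 3.01, 3.01].

INTERFACE

Orientations are given as a unit quaternion [x, y, z, w].
In Python, from plant import env gives the robot as it stands.
- The arm moves only by the shell command python3 -m crank 'ROWS' [OPENING]. ROWS is a JSON object of lists of equal length, an entry for each row: "delta_pos": the shift along the tool's x, y, z in m, a list of three; "rot": the turn, a rotation vector about the tool's x, y, z in degrees, a list of three. In form: {"delta_pos": [[dx, dy, dz], ...], "rot": [[ax, ay, az], ...]}. A call has 1 to 20 rows; each row is the pose to reach, as a shift and turn from the pose commanded when the call began, along the tool's axes at that moment; what a row does not reach only later rows make up. A row lasts 1/12 s, in which the tool goes at most 41.7 mm and 7.16 degrees, less where a joint would pass 70% of its speed; a pose out of reach is approached as far as the arm can. A call with a gripper value outside its range is refused whole. OPENING is the opening, from 0 (shut) to 1 (fully open), set as the call begins (- or left out, the last holds). The fingers move at their own pace and stop on an object; the grip force is fixed at half the most. Time passes only in rows, so rows that repeat a pose let the fingers close. It gives the time, the measured TCP pose, the force, the opening and the grip force at its end, in the units of the state.
- env.get_state(): the state, without advancing time (a new reading comes with each control period).
- env.capture(name): name is "scene" or "top"; returns a dict with "frame" (384x512x3 uint8, red, green, blue), "range_z" (384x512 float32, m along the optical axis (not along the pixel's ray), 0 where there is no reading), "K" (3x3 intrinsics, pixels), "k1" (the pictures are not rectified: a ray, as slopes to the right and down, at radius r is drawn at 1 + k1 r^2 times it, then the intrinsics apply), "origin" and "attitude" of the camera in the world. Camera axes: x right, y down, z forward; pixel columns grow to the right and rows downward; lengths in m; the calibration is good to about 2 mm. A picture is of the moment at which its call begins.
- env.close_job(): hands the job in; it is judged then, once.
Trained networks look in the newest picture that a camera, given by its name, has taken for a name from the list of things; names that differ only in an ending like _2 or _b are one class to them, and where a whole thing is asked for, a point or a joint stands for the part that bears it (a point fixed in the world has none). Each returns a list of dicts, best first, with "p" (0 to 1); they miss things now and then, are a little off and sometimes report something else, mostly with a low value. They report only what shows in the picture. A call takes as long as a camera call. They do not tell look-alikes from the thing itself.
- env.recognise(target, camera): "position" ([x, y, z] in m, in world coordinates, good to about 4 mm: the middle of the surface that is visible of it).
- env.cut_out(target, camera): "mask" (384x512 bool, what is visible of it).
- env.tip_of(target, camera): "position" ([x, y, z] in m, in world coordinates, good to about 4 mm: a listed point, or the origin of a listed thing).
The state is a dict: "time_s": time; "joint_pos": joint angles; "joint_velocities": joint speeds; "tau": joint torques, N m; "tcp_pos": TCP position; "ee_rot": TCP orientation; "force": force on the tool from outside, world axes, zero at the start; "wrist_torque": the same for the moment, N m; "opening": opening from 0.0 (shut) to 1.0 (fully open); "grip_force": force on a finger pad.
Only numpy, scipy, OpenCV 4.12 (cv2) and the standard library are available. Lean on these libraries where they do the work, as an engineer would, in place of code of your own. Each camera call takes 0.05 s, during which the arm holds its last target. There are 200 camera calls.

## Working session

There is one attempt and no reset: what is moved stays moved. The work goes in short steps, Python scripts to look and compute and a shell command to move; the robot and the scene stay as the last step left them, time stands still between calls to the robot, and variables do not carry over. Pictures are saved under pics/ and viewed, at most 10 in all, crops included, and the job is handed in when it is done.

```bash
ls; mkdir -p pics
python3 - <<'E'
from plant import env
import cv2, numpy as np
s=env.get_state(); print({k:np.round(v,3) for k,v in s.items()})
for n in ["scene","top"]:
    c=env.capture(n); cv2.imwrite(f"pics/{n}0.png",c["frame"][:,:,::-1]); np.savez(f"{n}0.npz",**c)
    print(n,c["K"],c["k1"],c["origin"],c["attitude"])
    for t in ["guide","eye","bar","bar_tip","rest","rest_cradle","eye_top","bowl","bun","carton"]:
        try: print(t,[(np.round(d["position"],3),round(d["p"],2)) for d in env.tip_of(t,n)[:4]])
        except Exception as e: print(t,e)
E
```

```text
pics
{'time_s': np.float64(0.0), 'joint_pos': array([-1.175,  0.707, -0.028,  1.485,  0.022,  0.951, -0.076]), 'joint_velocities': array([-0.001, -0.001,  0.003, -0.   ,  0.001,  0.001, -0.   ]), 'tau': array([-0.0000e+00, -8.8320e+01,  1.2340e+00, -2.3617e+01,  1.7000e-02,
        7.0000e-03, -0.0000e+00]), 'tcp_pos': array([0.244, 0.521, 0.231]), 'ee_rot': array([ 0.217,  0.976, -0.001, -0.   ]), 'force': array([ 0.722,  0.263, -1.714]), 'wrist_torque': array([ 0.026,  0.033, -0.03 ]), 'grip_force': np.float64(0.0), 'opening': np.float64(0.997)}
scene [[365.42050398   0.         258.15082191]
 [  0.         365.42050398 191.64497496]
 [  0.           0.           1.        ]] -0.11388413518336159 [ 1.33549385 -0.0070966   0.68112163] [ 0.64128796  0.62366652 -0.30594795 -0.32586145]
guide [(array([ 0.515,  0.081, -0.003]), 0.74)]
eye [(array([0.516, 0.08 , 0.088]), 0.67)]
bar [(array([ 0.508, -0.279,  0.044]), 0.93), (array([ 0.302, -0.329,  0.011]), 0.81)]
bar_tip [(array([ 0.643, -0.308,  0.046]), 0.92), (array([ 0.287, -0.186,  0.017]), 0.66), (array([ 0.513, -0.279,  0.006]), 0
[... 789 characters left out ...]
515,  0.083, -0.001]), 0.84)]
eye [(array([ 0.564, -0.292,  0.046]), 0.67), (array([0.518, 0.084, 0.085]), 0.46), (array([ 0.503, -0.279,  0.045]), 0.17)]
bar [(array([ 0.299, -0.328,  0.005]), 0.73), (array([ 0.505, -0.279,  0.049]), 0.72), (array([0.517, 0.082, 0.112]), 0.48)]
bar_tip [(array([ 0.645, -0.308,  0.045]), 0.9), (array([ 0.506, -0.279,  0.044]), 0.68), (array([ 0.29 , -0.187,  0.011]), 0.66)]
rest [(array([ 0.509, -0.276, -0.003]), 0.59)]
rest_cradle [(array([ 0.51 , -0.28 ,  0.042]), 0.9)]
eye_top []
bowl [(array([ 0.574,  0.408, -0.003]), 0.76)]
bun [(array([0.4  , 0.356, 0.   ]), 0.85)]
carton [(array([ 0.79 , -0.131,  0.003]), 0.9), (array([ 0.503, -0.276, -0.002]), 0.63)]
```

View pics/scene0.png

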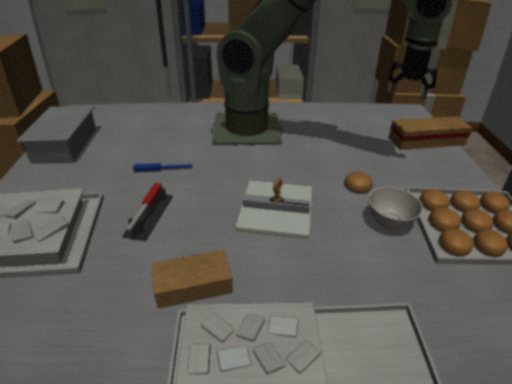

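View pics/top0.png

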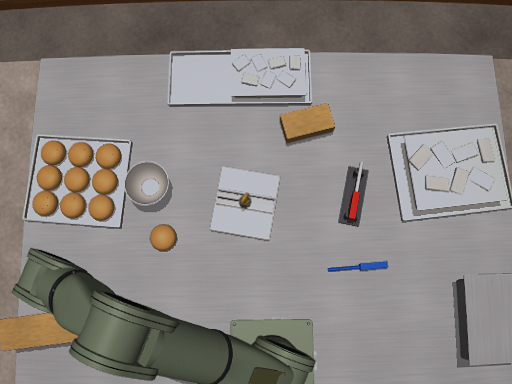

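The scene view shows the red-handled bar in the dark rest at (150,205), which is (354,195) in the top view. A blue look-alike lies on the table at scene (165,167), top (358,266). The red handle with the aluminium rod, lying in the rest, fits the description. I'll confirm that in a crop and measure the bar, eye and board.

```bash
cat > h.py <<'E'
import numpy as np, cv2
from scipy.spatial.transform import Rotation as R
def cloud(c):
    z=np.asarray(c["range_z"]); K=c["K"]; h,w=z.shape
    u,v=np.meshgrid(np.arange(w),np.arange(h))
    d=np.array([c["k1"],0,0,0],float)
    p=cv2.undistortPoints(np.stack([u,v],-1).reshape(-1,1,2).astype(float),K,d).reshape(h,w,2)
    P=np.dstack([p[...,0]*z,p[...,1]*z,z])
    W=P@R.from_quat(c["attitude"]).as_matrix().T+c["origin"]
    W[z==0]=np.nan
    return W
def pca(P):
    m=P.mean(0); w,v=np.linalg.eigh(np.cov((P-m).T)); return m,v[:,-1],np.sqrt(w)
E
python3 - <<'E'
from h import *
crops=[]
for n,(a,b) in {"scene":((90,150),(320,240)),"top":((200,140),(400,290))}.items():
    c=dict(np.load(f"{n}0.npz")); W=cloud(c); f=c["frame"].astype(int)
    x,y,z=W[...,0],W[...,1],W[...,2]
    near=lambda X,Y,r:np.hypot(x-X,y-Y)<r
    print(n,"table z",np.nanmedian(z[near(.65,.1,.05)]))
    red=(f[...,0]>110)&(f[...,0]>2.2*f[...,1])&near(.51,-.28,.12)
    for nm,M in {"handle":red,"handle top":red&(z>.05),"rod":near(.61,-.3,.06)&(z>.043)&~red&(z<.06),
      "ring":near(.515,.08,.035)&(z>.068)&(z<.115),"lip":near(.515,.08,.12)&(z>.036)&(z<.05)&~near(.515,.08,.03),
      "board":near(.515,.08,.16)&(z>.014)&(z<.024)}.items():
        P=W[M]
        if len(P)<5: print(nm,len(P));continue
        m,d,w=pca(P); print(nm,len(P),np.round(m,4),"xyyaw",round(np.degrees(pca(P[:,:2])[1][1] and np.arctan2(*pca(P[:,:2])[1][::-1])),1),np.round(w,4),np.round(P.min(0),3),np.round(P.max(0),3))
    g=c["frame"][a[1]:b[1],a[0]:b[0],::-1]
    crops.append(cv2.resize(g,(800,int(800*g.shape[0]/g.shape[1])),interpolation=cv2.INTER_CUBIC)[:600])
s=[cv2.resize(i,(700,int(700*i.shape[0]/i.shape[1]))) for i in crops]
cv2.imwrite("pics/crop1.png",cv2.resize(np.vstack(s),None,fx=.73,fy=.73)[:600])
E
```

```text
scene table z 0.0003043839224537992
handle 106 [ 0.5007 -0.2745  0.056 ] xyyaw 166.9 [0.0013 0.0051 0.0246] [ 0.455 -0.29   0.052] [ 0.543 -0.257  0.059]
handle top 106 [ 0.5007 -0.2745  0.056 ] xyyaw 166.9 [0.0013 0.0051 0.0246] [ 0.455 -0.29   0.052] [ 0.543 -0.257  0.059]
rod 151 [ 0.6034 -0.2967  0.0478] xyyaw 167.4 [0.002  0.0065 0.0259] [ 0.552 -0.316  0.043] [ 0.646 -0.282  0.052]
ring 105 [0.5219 0.0832 0.0919] xyyaw 142.7 [0.0031 0.0109 0.012 ] [0.504 0.07  0.069] [0.537 0.098 0.11 ]
lip 217 [0.5426 0.0808 0.0421] xyyaw 79.4 [0.0018 0.0034 0.0589] [ 0.521 -0.013  0.036] [0.563 0.173 0.048]
board 2479 [0.5394 0.0812 0.0195] xyyaw 166.2 [0.0015 0.0588 0.0705] [ 0.392 -0.032  0.014] [0.642 0.2   0.024]
top table z 0.001323108977777876
handle 181 [ 0.4947 -0.2735  0.0553] xyyaw 167.2 [0.0037 0.0064 0.0264] [ 0.451 -0.294  0.041] [ 0.54  -0.255  0.068]
handle top 169 [ 0.4952 -0.2736  0.0559] xyyaw 167.6 [0.0031 0.0063 0.0264] [ 0.451 -0.293  0.05 ] [ 0.54  -0.255  0.068]
rod 103 [ 0.5977 -0.2968  0.0493] xyyaw 166.0 [0.0036 0.0061 0.0255] [ 0.551 -0.315  0.043] [ 0.642 -0.282  0.059]
ring 58 [0.5137 0.0811 0.0974] xyyaw 146.6 [0.0032 0.0106 0.0116] [0.498 0.068 0.069] [0.532 0.093 0.112]
lip 108 [0.5342 0.0767 0.0425] xyyaw 79.0 [0.0032 0.0116 0.0612] [ 0.483 -0.013  0.036] [0.557 0.174 0.05 ]
board 2464 [0.5103 0.0827 0.0193] xyyaw 169.9 [0.0026 0.0581 0.0714] [ 0.39  -0.032  0.014] [0.639 0.198 0.024]
```

View pics/crop1.png

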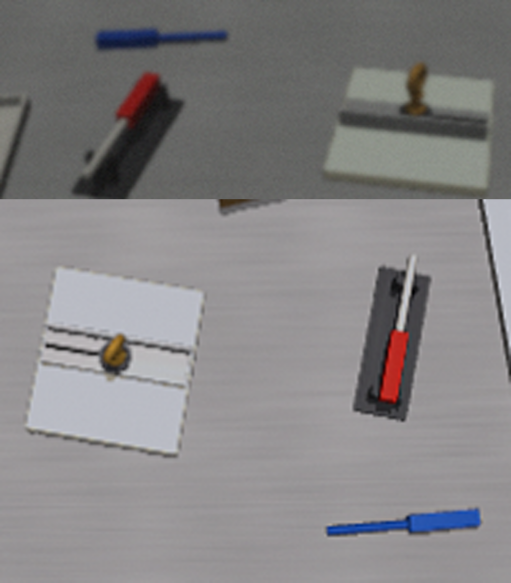

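The red bar is confirmed in the rest: its handle is at crop (393,367) and its rod tip points up to (412,258). The blue one lies on the table. Next I'll fit the ring as a torus and get the bar's pose from both cameras.

```bash
cat >> h.py <<'E'
from scipy.optimize import least_squares
def torus(Ps,p0):   # p: x,y,yaw of hole axis; z fixed .088 + dz per cloud
    def f(p):
        r=[]
        for P in Ps:
            q=P-[p[0],p[1],.088+p[3]]; a=np.array([np.cos(p[2]),np.sin(p[2]),0]); h=q@a
            rad=np.linalg.norm(q-h[:,None]*a,axis=1)
            r.append(np.hypot(rad-.015,h)-.006)
        return np.concatenate(r+[[p[3]*2]])
    return least_squares(f,p0,loss="soft_l1",f_scale=.001)
def near(W,X,Y,r): return np.hypot(W[...,0]-X,W[...,1]-Y)<r
E
python3 - <<'E'
from h import *
from plant import env
A={}
for n in ["scene","top"]:
    c=dict(np.load(f"{n}0.npz")); W=cloud(c); A[n]=W[near(W,.517,.082,.035)&(W[...,2]>.070)&(W[...,2]<.118)]
for k,Ps in {"scene":[A["scene"]],"top":[A["top"]],"both":list(A.values())}.items():
    for y0 in (20,55,90,140):
        s=torus(Ps,[.516,.081,np.radians(y0),0]); print(k,y0,np.round(s.x[:2],4),round(np.degrees(s.x[2]),1),np.round(s.x[3],4),s.cost*1e6)
for n in ["scene","top"]:
    c=env.capture(n); W=cloud(c)
    s=torus([W[near(W,.517,.082,.035)&(W[...,2]>.070)&(W[...,2]<.118)]],[.516,.081,.96,0]); print(n,np.round(s.x,4))
    for t in ["eye","eye_top","bar","bar_tip","bar_p1","bar_p2","bar_p3"]:
        print(t,[(np.round(d["position"],4),round(d["p"],2)) for d in env.tip_of(t,n)[:2]])
E
```

```text
scene 20 [0.5164 0.0838] 58.4 -0.0001 51.26777475193571
scene 55 [0.5164 0.0838] 58.4 -0.0001 51.2677747503262
scene 90 [0.5164 0.0838] 58.4 -0.0001 51.26777475122296
scene 140 [0.5145 0.0745] 138.9 0.0018 520.4710755343038
top 20 [0.5158 0.0818] 55.7 -0.0004 48.85135470565453
top 55 [0.5158 0.0818] 55.7 -0.0004 48.85135471178742
top 90 [0.5158 0.0818] 55.7 -0.0004 48.85135470478459
top 140 [0.5158 0.0818] 55.7 -0.0004 48.85135471002748
both 20 [0.5162 0.0833] 58.2 -0.0 116.66283251050767
both 55 [0.5162 0.0833] 58.2 -0.0 116.66283253699305
both 90 [0.5162 0.0833] 58.2 -0.0 116.66283252632235
both 140 [0.5162 0.0833] 58.2 -0.0 116.66283253112348
scene [ 5.163e-01  8.370e-02  9.863e-01 -2.000e-04]
eye [(array([0.5161, 0.0805, 0.0891]), 0.67), (array([ 0.5647, -0.2938,  0.0446]), 0.16)]
eye_top [(array([0.5129, 0.0761, 0.1088]), 0.64)]
bar [(array([ 0.5093, -0.2776,  0.0452]), 0.79), (array([ 0.2992, -0.3296,  0.0117]), 0.71)]
bar_tip [(array([0.5732, 0.4056, 0.0022]), 0.63), (array([ 0.6463, -0.3067,  0.0434]), 0.6)]
bar_p1 [(array([ 0.2896, -0.2104,  0.0124]), 0.91), (array([ 0.2936, -0.2404,  0.0118]), 0.89)]
bar_p2 [(array([ 0.2896, -0.2104,  0.0124]), 0.91), (array([ 0.2936, -0.2404,  0.0118]), 0.89)]
bar_p3 [(array([ 0.2896, -0.2104,  0.0124]), 0.91), (array([ 0.2936, -0.2404,  0.0118]), 0.89)]
top [5.150e-01 8.180e-02 9.869e-01 9.000e-04]
eye [(array([0.5184, 0.0834, 0.0853]), 0.48)]
eye_top [(array([0.5161, 0.0816, 0.1092]), 0.6)]
bar [(array([ 0.3002, -0.3251,  0.011 ]), 0.79), (array([ 0.5044, -0.2812,  0.0471]), 0.75)]
bar_tip [(array([ 0.647 , -0.3082,  0.0467]), 0.6), (array([ 0.2896, -0.1853,  0.0101]), 0.5)]
bar_p1 [(array([ 0.6225, -0.3059,  0.0448]), 0.89), (array([ 0.5891, -0.2967,  0.0418]), 0.86)]
bar_p2 [(array([ 0.6225, -0.3059,  0.0448]), 0.89), (array([ 0.5891, -0.2967,  0.0418]), 0.86)]
bar_p3 [(array([ 0.6225, -0.3059,  0.0448]), 0.89), (array([ 0.5891, -0.2967,  0.0418]), 0.86)]
```

```bash
cat >> h.py <<'E'
def to(env,pos,yaw,s=None):  # target TCP pos, tool x yaw (deg), tool down -> delta_pos, rot in tool axes
    s=s or env.get_state(); Q=R.from_quat(s["ee_rot"]); y=np.radians(yaw)
    T=R.from_matrix(np.array([[np.cos(y),np.sin(y),0],[np.sin(y),-np.cos(y),0],[0,0,-1]]))
    d=Q.inv().apply(np.array(pos)-s["tcp_pos"]); r=(Q.inv()*T).as_rotvec(degrees=True)
    print("target",pos,yaw,"delta mm",np.round(d*1e3,1),"rot",np.round(r,1))
def st(env):
    s=env.get_state(); M=R.from_quat(s["ee_rot"]).as_matrix()
    print("t",round(float(s["time_s"]),2),"tcp",np.round(s["tcp_pos"],4),"xyaw",round(np.degrees(np.arctan2(M[1,0],M[0,0])),1),"z",np.round(M[:,2],3),"F",np.round(s["force"],1),"M",np.round(s["wrist_torque"],3),"op",round(float(s["opening"]),3),"grip",round(float(s["grip_force"]),1),"q",np.round(s["joint_pos"],2))
E
python3 -c "
from h import *; from plant import env
to(env,[.46,.1,.2],167.4); to(env,[.508,-.277,.16],167.4)"
```

```text
target [0.46, 0.1, 0.2] 167.4 delta mm [-374.2 -289.4   31.3] rot [ -0.   -0.  -12.5]
target [0.508, -0.277, 0.16] 167.4 delta mm [-577.5 -610.5   71.3] rot [ -0.   -0.  -12.5]
```

```bash
python3 -m crank '{"delta_pos":[[-0.03,-0.023,0.003],[-0.06,-0.046,0.006],[-0.09,-0.07,0.01],[-0.12,-0.093,0.01],[-0.15,-0.116,0.012],[-0.18,-0.14,0.015],[-0.21,-0.163,0.018],[-0.24,-0.186,0.02],[-0.27,-0.21,0.022],[-0.3,-0.233,0.025],[-0.33,-0.257,0.028],[-0.36,-0.28,0.03],[-0.38,-0.31,0.03],[-0.4,-0.34,0.035],[-0.42,-0.37,0.04],[-0.44,-0.4,0.045],[-0.46,-0.43,0.05],[-0.48,-0.46,0.055],[-0.5,-0.49,0.06],[-0.52,-0.52,0.065]],"rot":[[0,0,-2],[0,0,-4],[0,0,-6],[0,0,-8],[0,0,-10],[0,0,-12.5],[0,0,-12.5],[0,0,-12.5],[0,0,-12.5],[0,0,-12.5],[0,0,-12.5],[0,0,-12.5],[0,0,-12.5],[0,0,-12.5],[0,0,-12.5],[0,0,-12.5],[0,0,-12.5],[0,0,-12.5],[0,0,-12.5],[0,0,-12.5]]}' 1
python3 -c "
from h import *; from plant import env
st(env); to(env,[.508,-.277,.16],167.4); to(env,[.508,-.277,.026],167.4)"
```

```text
time_s: 3.57
tcp_pos: [0.4942, -0.1727, 0.1662]
ee_rot: [0.11, 0.994, -0.0, 0.0]
force: [0.9, 0.7, -0.6]
opening: 1.0
grip_force: 0.0
t 3.57 tcp [ 0.4942 -0.1727  0.1662] xyaw 167.4 z [ 0. -0. -1.] F [ 0.9  0.7 -0.6] M [ 0.066 -0.043 -0.024] op 1.0 grip 0.0 q [ 0.41  0.73 -0.24  1.75  0.25  0.69  1.38]
target [0.508, -0.277, 0.16] 167.4 delta mm [-36.2 -98.8   6.2] rot [-0.  0. -0.]
target [0.508, -0.277, 0.026] 167.4 delta mm [-36.1 -98.8 140.2] rot [-0.  0. -0.]
```

```bash
python3 -m crank '{"delta_pos":[[-0.012,-0.033,0.003],[-0.024,-0.066,0.006],[-0.036,-0.099,0.02],[-0.036,-0.099,0.05],[-0.036,-0.099,0.08],[-0.036,-0.099,0.11],[-0.036,-0.099,0.13],[-0.036,-0.099,0.14],[-0.036,-0.099,0.14],[-0.036,-0.099,0.14]],"rot":[[0,0,0],[0,0,0],[0,0,0],[0,0,0],[0,0,0],[0,0,0],[0,0,0],[0,0,0],[0,0,0],[0,0,0]]}' 1
python3 -c "
from h import *; from plant import env
st(env); c=env.capture('scene'); cv2.imwrite('pics/g1.png',cv2.resize(c['frame'][150:260,90:240,::-1],None,fx=4,fy=4))"
```

```text
time_s: 4.4
tcp_pos: [0.5081, -0.2752, 0.027]
ee_rot: [0.11, 0.994, -0.0, 0.0]
force: [0.7, 0.2, -0.2]
opening: 1.0
grip_force: 0.0
t 4.4 tcp [ 0.5081 -0.2752  0.027 ] xyaw 167.4 z [ 0. -0. -1.] F [ 0.7  0.2 -0.2] M [-0.046  0.099 -0.041] op 1.0 grip 0.0 q [ 0.54  1.01 -0.2   1.64  0.34  0.53  1.49]
```

View pics/g1.png

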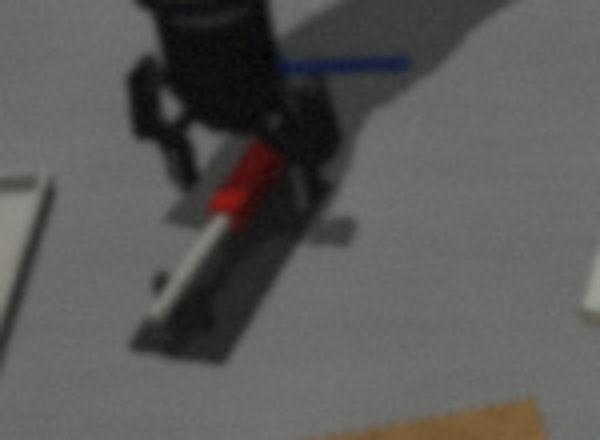

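The fingers straddle the red handle, one at crop (185,180) and the other at (310,185). Next I close them and lift slightly.

```bash
python3 -m crank '{"delta_pos":[[0,0,0],[0,0,0],[0,0,0],[0,0,0],[0,0,0],[0,0,0],[0,0,0],[0,0,0],[0,0,0],[0,0,0],[0,0,0],[0,0,0]],"rot":[[0,0,0],[0,0,0],[0,0,0],[0,0,0],[0,0,0],[0,0,0],[0,0,0],[0,0,0],[0,0,0],[0,0,0],[0,0,0],[0,0,0]]}' 0
python3 -c "
from h import *; from plant import env
st(env)"
python3 -m crank '{"delta_pos":[[0,0,-0.01],[0,0,-0.03],[0,0,-0.05],[0,0,-0.08],[0,0,-0.11],[0,0,-0.12],[0,0,-0.12],[0,0,-0.12]],"rot":[[0,0,0],[0,0,0],[0,0,0],[0,0,0],[0,0,0],[0,0,0],[0,0,0],[0,0,0]]}'
python3 - <<'E'
from h import *; from plant import env
st(env)
# approach: bar yaw 57 -> tool x yaw 237; rod tip 35 mm short of eye: origin 175 mm back
u=np.array([np.cos(np.radians(57)),np.sin(np.radians(57))]); e=np.array([.516,.0828])
for d in (.185,.087): to(env,[*(e-d*u),.069],237)
to(env,[.43,-.15,.15],200)
E
```

```text
time_s: 5.45
tcp_pos: [0.5079, -0.2752, 0.0267]
ee_rot: [0.11, 0.994, -0.0, 0.0]
force: [-1.0, 1.2, 7.2]
opening: 0.25
grip_force: 58.5
t 5.45 tcp [ 0.5079 -0.2752  0.0267] xyaw 167.4 z [ 0. -0. -1.] F [-1.   1.2  7.2] M [ 0.148  0.252 -0.273] op 0.25 grip 58.5 q [ 0.54  1.01 -0.2   1.64  0.34  0.52  1.49]
time_s: 6.12
tcp_pos: [0.5076, -0.2752, 0.1464]
ee_rot: [0.11, 0.994, -0.0, 0.0]
force: [-0.5, 0.3, -2.8]
opening: 0.245
grip_force: 59.3
t 6.12 tcp [ 0.5076 -0.2752  0.1464] xyaw 167.4 z [ 0. -0. -1.] F [-0.5  0.3 -2.8] M [-0.036  0.074  0.017] op 0.245 grip 59.3 q [ 0.57  0.83 -0.26  1.58  0.28  0.78  1.54]
target [np.float64(0.41524177852222), np.float64(-0.07235405506990346), 0.069] 237 delta mm [134.4 177.8  77.3] rot [ -0.   -0.  -69.6]
target [np.float64(0.46861640395369264), np.float64(0.009835660588748116), 0.069] 237 delta mm [100.2 269.7  77.3] rot [ -0.   -0.  -69.6]
target [0.43, -0.15, 0.15] 200 delta mm [103.1 105.2  -3.6] rot [ -0.    0.  -32.6]
```

```bash
python3 -m crank '{"delta_pos":[[0.012,0.016,0],[0.024,0.032,0],[0.036,0.048,0],[0.048,0.064,0],[0.06,0.08,0],[0.072,0.096,0],[0.084,0.112,0],[0.096,0.128,0],[0.108,0.144,0],[0.12,0.16,0],[0.134,0.178,0],[0.134,0.178,0],[0.134,0.178,0.02],[0.134,0.178,0.04],[0.134,0.178,0.06],[0.134,0.178,0.077],[0.134,0.178,0.077],[0.134,0.178,0.077],[0.134,0.178,0.077]],"rot":[[0,0,-6],[0,0,-12],[0,0,-18],[0,0,-24],[0,0,-30],[0,0,-36],[0,0,-42],[0,0,-48],[0,0,-54],[0,0,-60],[0,0,-66],[0,0,-69.6],[0,0,-69.6],[0,0,-69.6],[0,0,-69.6],[0,0,-69.6],[0,0,-69.6],[0,0,-69.6],[0,0,-69.6]]}'
cat >> h.py <<'E'
def look(env,name,box,fn,eye=(.516,.083)):
    c=env.capture(name); a=c["frame"][box[1]:box[3],box[0]:box[2],::-1]
    if fn: cv2.imwrite(fn,cv2.resize(a,None,fx=600/a.shape[0],fy=600/a.shape[0],interpolation=cv2.INTER_CUBIC)[:,:800])
    return c,cloud(c)
E
python3 - <<'E'
from h import *; from plant import env
st(env); s=env.get_state()
u=np.array([np.cos(np.radians(57)),np.sin(np.radians(57)),0]); n=np.array([-u[1],u[0],0]); e=np.array([.516,.0828,.088])
for nm,box in (("scene",(210,120,330,220)),("top",(190,140,310,240))):
    c,W=look(env,nm,box,f"pics/a_{nm}.png")
    q=W-e; a=q@u; b=q@n; z=q[...,2]
    ring=W[near(W,e[0],e[1],.035)&(W[...,2]>.07)&(W[...,2]<.118)]
    t=torus([ring],[.516,.083,1,0]).x; print(nm,"ring",np.round(t,4))
    m=(a>-.14)&(a<-.03)&(abs(b)<.02)&(abs(z)<.02)
    print("rod n",m.sum()); 
    for lo in np.arange(-.14,-.03,.02):
        k=m&(a>=lo)&(a<lo+.02)
        if k.sum()>2: print(round(lo+.01,2),k.sum(),"lat",np.round(np.median(b[k])*1e3,1),"ztop",np.round(np.percentile(z[k],80)*1e3,1))
    for t in ["bar_tip","bar_p1"]: print(t,[(np.round((d["position"]-e)@np.array([u,n,[0,0,1]]).T,4),round(d["p"],2)) for d in env.tip_of(t,nm)[:3]])
E
```

```text
time_s: 7.7
tcp_pos: [0.4157, -0.0721, 0.0697]
ee_rot: [-0.477, 0.879, 0.0, -0.0]
force: [-0.1, 0.2, -1.0]
opening: 0.249
grip_force: 59.1
t 7.7 tcp [ 0.4157 -0.0721  0.0697] xyaw -123.0 z [-0.  0. -1.] F [-0.1  0.2 -1. ] M [0.041 0.021 0.002] op 0.249 grip 59.1 q [ 0.23  0.83 -0.23  2.18  0.87  0.23  1.77]
scene ring [ 5.164e-01  8.350e-02  9.985e-01 -3.000e-04]
rod n 131
-0.13 25 lat -4.0 ztop 4.9
-0.11 26 lat -4.1 ztop 4.8
-0.09 26 lat -4.8 ztop 5.0
-0.07 25 lat -5.6 ztop 5.3
-0.05 29 lat -5.0 ztop 4.8
bar_tip [(array([-0.3505,  0.0455, -0.0706]), 0.73), (array([-0.0945, -0.0051,  0.0033]), 0.54), (array([-0.0438,  0.0003, -0.0003]), 0.53)]
bar_p1 [(array([-0.0646, -0.0042,  0.0002]), 0.85), (array([-0.0944, -0.0049,  0.004 ]), 0.8), (array([-0.3706,  0.0274, -0.0767]), 0.7)]
top ring [0.5155 0.0814 1.0484 0.0014]
rod n 77
-0.11 10 lat 1.7 ztop 4.4
-0.09 25 lat -1.9 ztop 7.3
-0.07 23 lat -0.6 ztop 7.4
-0.05 19 lat -0.9 ztop 6.7
bar_tip [(array([-0.1271, -0.0023, -0.0013]), 0.71), (array([-0.0449, -0.0035,  0.0009]), 0.51)]
bar_p1 [(array([-0.4112, -0.0057, -0.0756]), 0.78), (array([-0.371 ,  0.0246, -0.0799]), 0.77), (array([-0.3946,  0.0113, -0.0793]), 0.75)]
```

```bash
cat >> h.py <<'E'
def rodfit(W,e,yaw,lo=-.14,hi=-.035):  # radius-6 cylinder; returns lateral, z offset at eye plane, slopes, rms
    u=np.array([np.cos(yaw),np.sin(yaw),0]); n=np.array([-u[1],u[0],0]); q=W-e; a=q@u;b=q@n;z=q[...,2]
    m=(a>lo)&(a<hi)&(abs(b)<.02)&(abs(z)<.016); a,b,z=a[m],b[m],z[m]
    s=least_squares(lambda p:np.hypot(b-p[0]-p[2]*a,z-p[1]-p[3]*a)-.006,[0,0,0,0],loss="soft_l1",f_scale=.001)
    return s.x,np.sqrt(np.mean(s.fun**2)),a.max()
E
python3 - <<'E'
from h import *; from plant import env
for nm in ("scene","top"):
    for i in range(2):
        c=env.capture(nm); W=cloud(c); e=np.array([.516,.083,.088])
        ring=W[near(W,.516,.083,.035)&(W[...,2]>.07)&(W[...,2]<.118)]
        t=torus([ring],[.516,.083,1,0]).x; ec=np.array([t[0],t[1],.088+t[3]])
        p,r,am=rodfit(W,ec,np.radians(57)); print(nm,np.round(t,4),"lat,z mm",np.round(p[:2]*1e3,1),"slope deg",np.round(np.degrees(p[2:]),1),"mid",np.round((p[:2]-.09*p[2:])*1e3,1),"rms",round(r*1e3,2),"tip",round(am,4))
E
```

```text
scene [ 5.161e-01  8.370e-02  9.946e-01 -1.000e-04] lat,z mm [-2.8 -0.3] slope deg [-0.9 -0.2] mid [-1.4 -0.1] rms 1.46 tip -0.0431
scene [ 5.164e-01  8.380e-02  9.897e-01 -2.000e-04] lat,z mm [-1.7 -0. ] slope deg [-0.4  0. ] mid [-1.1 -0. ] rms 1.37 tip -0.0432
top [0.5151 0.0814 0.9401 0.0019] lat,z mm [-1.5 -3.7] slope deg [ 0.3 -4. ] mid [-1.9  2.6] rms 2.19 tip -0.0442
top [5.155e-01 8.170e-02 9.869e-01 6.000e-04] lat,z mm [-2.4  2.4] slope deg [-0.8  1.9] mid [-1.2 -0.5] rms 2.47 tip -0.0441
```

View pics/a_top.png

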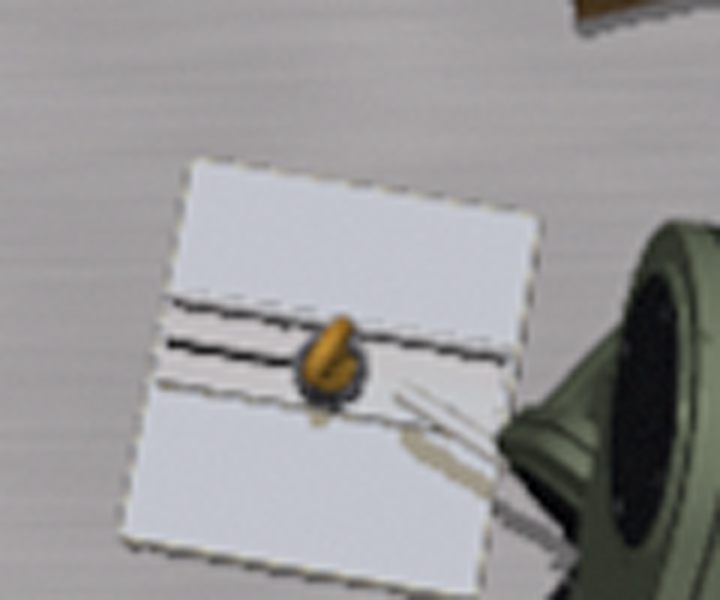

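The top crop shows the rod tip at (397,390) pointing at the ring at (330,360). Both cameras agree the rod is about 1.7 mm to the tool's -y side, so I shift it and insert part of the way.

```bash
python3 -m crank '{"delta_pos":[[0,0.0017,0],[-0.01,0.0017,0],[-0.02,0.0017,0],[-0.028,0.0017,0],[-0.034,0.0017,0],[-0.04,0.0017,0],[-0.046,0.0017,0],[-0.052,0.0017,0],[-0.058,0.0017,0],[-0.06,0.0017,0],[-0.06,0.0017,0]],"rot":[[0,0,0],[0,0,0],[0,0,0],[0,0,0],[0,0,0],[0,0,0],[0,0,0],[0,0,0],[0,0,0],[0,0,0],[0,0,0]]}'
python3 - <<'E'
from h import *; from plant import env
st(env)
c,W=look(env,"scene",(230,150,310,210),"pics/i1.png")
p,r,am=rodfit(W,np.array([.5163,.0837,.088]),np.radians(57),-.1,-.025); print(np.round(p,4),r)
to(env,[.516-.087*np.cos(np.radians(57)),.0828-.087*np.sin(np.radians(57)),.069],237)
E
```

```text
time_s: 9.12
tcp_pos: [0.4473, -0.0206, 0.0693]
ee_rot: [-0.477, 0.879, 0.0, 0.0]
force: [0.1, -0.3, -1.8]
opening: 0.246
grip_force: 59.1
t 9.12 tcp [ 0.4473 -0.0206  0.0693] xyaw -123.0 z [ 0.  0. -1.] F [ 0.1 -0.3 -1.8] M [-0.03   0.018  0.072] op 0.246 grip 59.1 q [ 0.14  0.85 -0.3   2.09  0.79  0.32  1.74]
[ 0.0046 -0.0039  0.0749 -0.0669] 0.0030422263715216605
target [np.float64(0.46861640395369264), np.float64(0.009835660588748116), 0.069] 237 delta mm [-37.6  -1.4   0.3] rot [ 0. -0.  0.]
```

View pics/i1.png

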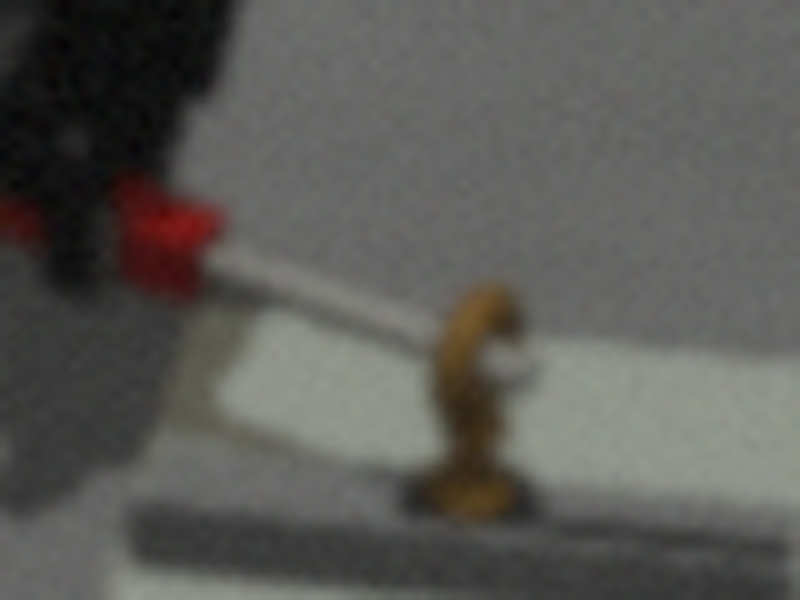

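The rod is through the loop, with its tip showing at (515,365), and the forces are near zero. I push on to the working depth.

```bash
python3 -m crank '{"delta_pos":[[-0.006,0,0],[-0.012,0,0],[-0.018,0,0],[-0.024,0,0],[-0.03,0,0],[-0.037,0,0],[-0.037,0,0],[-0.037,0,0],[-0.037,0,0]],"rot":[[0,0,0],[0,0,0],[0,0,0],[0,0,0],[0,0,0],[0,0,0],[0,0,0],[0,0,0],[0,0,0]]}'
cat >> h.py <<'E'
E0=np.array([.5147,.0837,.088])
def tq(env):
    s=env.get_state(); r=np.array(s["tcp_pos"])-E0; F=np.array(s["force"]);M=np.array(s["wrist_torque"])
    T=R.from_quat(s["ee_rot"]).as_matrix(); bar=(np.degrees(np.arctan2(T[1,0],T[0,0]))+180+180)%360-180
    Mw=np.cross(r,F)[2]
    print("t %.2f bar yaw %.1f d %.1f F %s M %s rxF %.3f sum %.3f"%(s["time_s"],bar,np.hypot(r[0],r[1])*1e3,np.round(F,2),np.round(M,3),Mw,Mw+M[2]),"eye lat",round(float(-r[0]*-np.sin(np.radians(bar))-r[1]*np.cos(np.radians(bar)))*1e3,1))
E
python3 -c "
from h import *; from plant import env
tq(env); st(env)"
```

```text
time_s: 9.92
tcp_pos: [0.467, 0.0098, 0.0693]
ee_rot: [-0.477, 0.879, -0.0, -0.0]
force: [0.3, 0.1, -2.8]
opening: 0.249
grip_force: 59.1
t 9.92 bar yaw 57.0 d 87.9 F [ 0.32  0.1  -2.8 ] M [-0.005  0.058  0.003] rxF 0.019 sum 0.022 eye lat 0.3
t 9.92 tcp [0.467  0.0098 0.0693] xyaw -123.0 z [-0. -0. -1.] F [ 0.3  0.1 -2.8] M [-0.005  0.058  0.003] op 0.249 grip 59.1 q [ 0.1   0.86 -0.34  2.02  0.75  0.38  1.73]
```

```bash
python3 -m crank '{"delta_pos":[[-0.0003,0.0077,0],[-0.0013,0.0153,0],[-0.003,0.0228,0],[-0.0053,0.0301,0],[-0.0082,0.0372,0],[-0.0118,0.044,0],[-0.0118,0.044,0],[-0.0118,0.044,0]],"rot":[[0,0,5],[0,0,10],[0,0,15],[0,0,20],[0,0,25],[0,0,30],[0,0,30],[0,0,30]]}'
cat >> h.py <<'E'
def avg(env,n=4):
    v=[]
    for i in range(n):
        s=env.get_state(); r=np.array(s["tcp_pos"])-E0; F=np.array(s["force"]);M=np.array(s["wrist_torque"])
        v.append([*F,*M,np.cross(r,F)[2]+M[2]])
        if i<n-1: env.capture("top")
    v=np.array(v); print("mean F",np.round(v[:,:3].mean(0),2),"M",np.round(v[:,3:6].mean(0),3),"T sum %.3f +- %.3f"%(v[:,6].mean(),v[:,6].std()))
E
python3 -c "
from h import *; from plant import env
tq(env); avg(env)"
```

```text
time_s: 10.58
tcp_pos: [0.4367, 0.0435, 0.0694]
ee_rot: [-0.235, 0.972, -0.0, -0.0]
force: [0.1, -1.0, -1.0]
opening: 0.245
grip_force: 59.3
t 10.58 bar yaw 27.2 d 87.7 F [ 0.12 -0.96 -0.98] M [-0.018 -0.029  0.005] rxF 0.079 sum 0.084 eye lat 0.1
mean F [ 0.45 -0.37 -1.77] M [-0.027  0.018 -0.016] T sum 0.031 +- 0.049
```

```bash
python3 -m crank '{"delta_pos":[[-0.0003,0.0077,0],[-0.0013,0.0153,0],[-0.003,0.0228,0],[-0.0053,0.0301,0],[-0.0053,0.0301,0],[-0.0053,0.0301,0]],"rot":[[0,0,5],[0,0,10],[0,0,15],[0,0,20],[0,0,20],[0,0,20]]}' | grep -A5 force
python3 -c "
from h import *; from plant import env
tq(env); avg(env,6)"
```

```text
force: [1.7, -4.1, -2.1]
opening: 0.249
grip_force: 59.5
t 11.23 bar yaw 7.1 d 87.4 F [ 1.66 -4.14 -2.09] M [-0.756 -0.315 -0.288] rxF 0.378 sum 0.090 eye lat 0.4
mean F [ 1.75 -4.02 -2.11] M [-0.8   -0.384 -0.309] T sum 0.059 +- 0.027
```

```bash
python3 -m crank '{"delta_pos":[[-0.0001,0.0038,0],[-0.0003,0.0076,0],[-0.0003,0.0076,0],[-0.0003,0.0076,0]],"rot":[[0,0,2.5],[0,0,5],[0,0,5],[0,0,5]]}' >/dev/null
python3 -c "
from h import *; from plant import env
tq(env); avg(env,5)"
```

```text
t 11.82 bar yaw 2.0 d 87.4 F [ 2.97 -5.48 -2.01] M [-1.087 -0.651 -0.437] rxF 0.489 sum 0.052 eye lat 0.3
mean F [ 2.95 -4.96 -2.03] M [-1.059 -0.593 -0.421] T sum 0.023 +- 0.035
```

```bash
python3 -m crank '{"delta_pos":[[-0.0001,0.003,0],[-0.0003,0.006,0],[-0.0003,0.006,0],[-0.0003,0.006,0]],"rot":[[0,0,2.5],[0,0,5],[0,0,5],[0,0,5]]}' >/dev/null
python3 -c "
from h import *; from plant import env
tq(env); avg(env,5)"
```

```text
t 12.35 bar yaw -2.8 d 87.3 F [ 2.88  0.31 -2.45] M [ 0.235 -0.488  0.134] rxF -0.036 sum 0.098 eye lat 1.1
mean F [ 3.09  1.71 -2.37] M [ 0.337 -0.555  0.183] T sum 0.024 +- 0.065
```

```bash
python3 -m crank '{"delta_pos":[[-0.0004,0.0025,0],[-0.0008,0.005,0],[-0.001,0.0077,0]],"rot":[[0,0,1.7],[0,0,3.4],[0,0,5]]}' >/dev/null
python3 -c "
from h import *; from plant import env
tq(env); avg(env,5)"
```

```text
t 12.80 bar yaw -8.1 d 87.1 F [-0.3   2.09 -1.54] M [0.49  0.039 0.311] rxF -0.177 sum 0.134 eye lat 1.3
mean F [-1.06  2.16 -1.66] M [0.473 0.137 0.262] T sum 0.087 +- 0.058
```

```bash
python3 -m crank '{"delta_pos":[[-0.0001,0.0027,0],[-0.0002,0.0054,0],[-0.0003,0.008,0]],"rot":[[0,0,1.7],[0,0,3.4],[0,0,5]]}' >/dev/null
python3 -c "
from h import *; from plant import env
tq(env); avg(env,5)"
```

```text
t 13.25 bar yaw -13.2 d 86.9 F [-1.67  1.16 -1.51] M [0.331 0.363 0.177] rxF -0.067 sum 0.111 eye lat 1.1
mean F [-2.29  1.61 -1.35] M [0.275 0.462 0.126] T sum 0.032 +- 0.054
```

```bash
python3 -m crank '{"delta_pos":[[0.0001,0.0027,0],[0.0002,0.0052,0],[0.0003,0.0078,0]],"rot":[[0,0,1.7],[0,0,3.4],[0,0,5]]}' >/dev/null
python3 -c "
from h import *; from plant import env
tq(env); avg(env,5)"
```

```text
t 13.70 bar yaw -18.2 d 86.9 F [ 3.13 -0.67 -3.46] M [-0.214 -0.397  0.015] rxF -0.027 sum -0.012 eye lat 0.8
mean F [ 2.69 -1.03 -2.48] M [-0.259 -0.389  0.007] T sum 0.021 +- 0.039
```

```bash
python3 -m crank '{"delta_pos":[[-0.0001,0.0025,0],[-0.0002,0.005,0],[-0.0004,0.0075,0]],"rot":[[0,0,1.7],[0,0,3.4],[0,0,5]]}' >/dev/null
python3 -c "
from h import *; from plant import env
tq(env); avg(env,5)"
```

```text
t 14.15 bar yaw -23.2 d 86.8 F [ 4.92 -1.72 -2.4 ] M [-0.257 -0.766  0.072] rxF -0.027 sum 0.044 eye lat 0.8
mean F [ 3.81 -1.71 -1.6 ] M [-0.285 -0.761  0.056] T sum 0.065 +- 0.083
```

```bash
python3 -m crank '{"delta_pos":[[-0.0004,0.0025,0],[-0.0008,0.005,0],[-0.0011,0.0075,0]],"rot":[[0,0,1.7],[0,0,3.4],[0,0,5]]}' >/dev/null
python3 -c "
from h import *; from plant import env
tq(env); avg(env,5)"
```

```text
t 14.60 bar yaw -28.1 d 86.8 F [-0.77  2.08  0.03] M [0.503 0.25  0.275] rxF -0.129 sum 0.146 eye lat 0.8
mean F [-1.78  2.48 -0.54] M [0.468 0.353 0.164] T sum 0.045 +- 0.053
```

```bash
python3 -m crank '{"delta_pos":[[-0.0001,0.0026,0],[-0.0002,0.0052,0],[-0.0004,0.0077,0]],"rot":[[0,0,1.7],[0,0,3.4],[0,0,5]]}' >/dev/null
python3 -c "
from h import *; from plant import env
tq(env); avg(env,5)
W=cloud(env.capture('scene')); f=None
P=W[near(W,.516,.083,.026)&(W[...,2]>.098)&(W[...,2]<.118)]
for y in (0,.5,1,-.5): s=torus([P],[.516,.083,y,0]); print(len(P),np.round(s.x,3),np.degrees(s.x[2]),s.cost*1e6)"
```

```text
t 15.05 bar yaw -33.1 d 86.4 F [-3.28  3.48 -2.2 ] M [0.766 0.639 0.19 ] rxF -0.101 sum 0.089 eye lat 0.7
mean F [-3.31  3.22 -1.1 ] M [0.685 0.616 0.144] T sum 0.063 +- 0.023
46 [ 0.517  0.084  0.093 -0.001] 5.340966090964803 25.437756228835553
46 [ 0.517  0.084  0.093 -0.001] 5.340696400640806 25.437756239652995
46 [ 0.517  0.084  0.093 -0.001] 5.341580061020436 25.43775624186871
46 [ 0.517  0.084  0.093 -0.001] 5.341495557678791 25.43775623698395
```

```bash
python3 -m crank '{"delta_pos":[[0.0001,0.0025,0],[0.0002,0.005,0],[0.0004,0.0076,0]],"rot":[[0,0,1.7],[0,0,3.4],[0,0,5]]}' >/dev/null
python3 -c "
from h import *; from plant import env
tq(env); avg(env,5)"
```

```text
t 15.55 bar yaw -38.2 d 86.3 F [ 2.76 -0.07 -2.08] M [-0.094 -0.484  0.169] rxF -0.141 sum 0.028 eye lat 0.6
mean F [ 2.57  0.06 -2.26] M [ 0.003 -0.428  0.153] T sum 0.013 +- 0.018
```

```bash
python3 -m crank '{"delta_pos":[[-0.0001,0.0026,0],[-0.0003,0.0052,0],[-0.0006,0.0078,0]],"rot":[[0,0,1.7],[0,0,3.4],[0,0,5]]}' >/dev/null
python3 -c "
from h import *; from plant import env
tq(env); avg(env,5)"
```

```text
t 16.00 bar yaw -43.2 d 86.3 F [ 2.82 -1.62 -1.86] M [-0.275 -0.417  0.18 ] rxF -0.063 sum 0.116 eye lat 0.4
mean F [ 3.08 -1.65 -1.73] M [-0.313 -0.57   0.147] T sum 0.070 +- 0.033
```

```bash
python3 -m crank '{"delta_pos":[[-0.0003,0.002,0],[-0.0006,0.0041,0],[-0.0009,0.0062,0]],"rot":[[0,0,1.3],[0,0,2.6],[0,0,4]]}' >/dev/null
python3 -c "
from h import *; from plant import env
tq(env); avg(env,6)"
```

```text
t 16.45 bar yaw -47.1 d 86.2 F [-1.41  0.51 -0.93] M [0.13  0.224 0.357] rxF 0.058 sum 0.415 eye lat 0.4
mean F [-1.82  0.91 -1.17] M [0.143 0.298 0.255] T sum 0.315 +- 0.067
```

Bite felt at about 0.3 N m, so I continue in small steps.

```bash
python3 -m crank '{"delta_pos":[[0.0001,0.002,0],[0.0001,0.004,0]],"rot":[[0,0,1.3],[0,0,2.5]]}' >/dev/null
python3 -c "
from h import *; from plant import env
tq(env); avg(env,6)"
```

```text
t 16.87 bar yaw -49.6 d 86.1 F [-2.66  0.33 -1.6 ] M [-0.062  0.614  0.23 ] rxF 0.156 sum 0.386 eye lat 0.2
mean F [-3.29  0.14 -0.83] M [0.015 0.673 0.158] T sum 0.365 +- 0.060
```

```bash
python3 -m crank '{"delta_pos":[[0.0002,0.002,0],[0.0003,0.0044,0]],"rot":[[0,0,1.5],[0,0,3]]}' >/dev/null
python3 -c "
from h import *; from plant import env
tq(env); avg(env,6)"
```

```text
t 17.28 bar yaw -52.6 d 86.1 F [-2.47 -3.38 -2.38] M [-0.597  0.303  0.285] rxF 0.346 sum 0.631 eye lat 0.2
mean F [-1.56 -3.03 -1.7 ] M [-0.563  0.31   0.202] T sum 0.468 +- 0.077
```

```bash
python3 -c "
from h import *; from plant import env
avg(env,12)"
```

```text
mean F [-0.07 -3.81 -1.9 ] M [-0.743  0.058  0.215] T sum 0.420 +- 0.054
```

```bash
python3 -m crank '{"delta_pos":[[0,0.002,0],[0,0.0043,0]],"rot":[[0,0,1.5],[0,0,3]]}' >/dev/null
python3 -c "
from h import *; from plant import env
tq(env); avg(env,14)"
```

```text
t 18.25 bar yaw -55.6 d 86.3 F [ 1.26 -6.9  -2.  ] M [-1.281 -0.252  0.413] rxF 0.248 sum 0.661 eye lat 0.2
mean F [ 1.21 -5.43 -2.2 ] M [-1.089 -0.24   0.341] T sum 0.520 +- 0.064
```

Torque is about 0.52 N m, which is firmly snug. I swing the bar back to the middle of its play.

```bash
python3 -m crank '{"delta_pos":[[-0.0003,-0.0075,0],[-0.0013,-0.015,0],[-0.0029,-0.0224,0],[-0.0052,-0.0296,0],[-0.0081,-0.0366,0],[-0.0116,-0.0433,0],[-0.0148,-0.0484,0],[-0.0148,-0.0484,0],[-0.0148,-0.0484,0]],"rot":[[0,0,-5],[0,0,-10],[0,0,-15],[0,0,-20],[0,0,-25],[0,0,-30],[0,0,-34],[0,0,-34],[0,0,-34]]}' >/dev/null
python3 -c "
from h import *; from plant import env
tq(env); avg(env,4)
c,W=look(env,'scene',(230,150,310,210),'pics/w1.png'); 
P=W[near(W,.516,.083,.026)&(W[...,2]>.098)&(W[...,2]<.118)]
s=torus([P],[.516,.083,-.3,0]); print(len(P),np.round(s.x,3),np.degrees(s.x[2]),s.cost*1e6)
for sc in ['scene','top']:
  W=cloud(env.capture(sc)); p,r,am=rodfit(W,np.array([.5163,.083,.088]),np.radians(-21.6),-.08,-.02); print(sc,np.round(p,4),r)
"
```

```text
t 19.65 bar yaw -21.7 d 86.5 F [-0.11  0.38 -1.82] M [ 0.044  0.029 -0.052] rxF -0.027 sum -0.079 eye lat 0.1
mean F [-0.02  0.34 -1.93] M [ 0.019  0.033 -0.034] T sum -0.061 +- 0.040
46 [ 0.517  0.084 -0.304 -0.   ] -17.438189519041927 26.12750543310829
scene [-0.0011 -0.0061 -0.085  -0.1579] 0.0064711580293312036
  return _methods._mean(a, axis=axis, dtype=dtype,
  ret = ret.dtype.type(ret / rcount)
Traceback (most recent call last):
  File "h.py", line 41, in rodfit
    return s.x,np.sqrt(np.mean(s.fun**2)),a.max()
                                          ~~~~~^^
ValueError: zero-size array to reduction operation maximum which has no identity
```

View pics/w1.png

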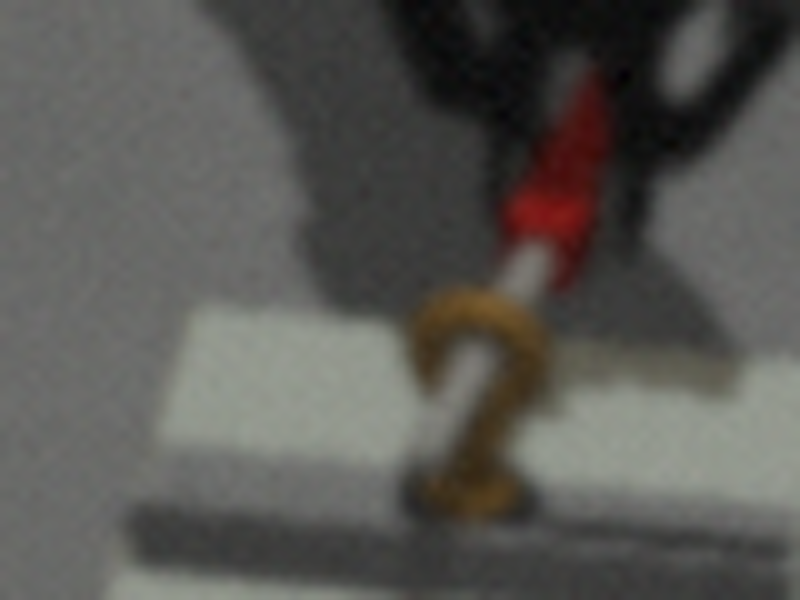

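The rod lies free in the ring, whose hole axis is about -17.5°. I turn the bar 10° for better reach and start drawing it out.

```bash
python3 -m crank '{"delta_pos":[[-0.0003,0.0075,0],[-0.0013,0.015,0],[-0.0013,0.015,0],[0.0085,0.0167,0],[0.0184,0.0185,0],[0.0282,0.0202,0],[0.0282,0.0202,0]],"rot":[[0,0,5],[0,0,10],[0,0,10],[0,0,10],[0,0,10],[0,0,10],[0,0,10]]}' >/dev/null
python3 -c "
from h import *; from plant import env
tq(env); avg(env,4); st(env)"
```

```text
t 20.53 bar yaw -31.3 d 119.0 F [-0.76  1.08 -2.43] M [0.016 0.041 0.019] rxF -0.063 sum -0.044 eye lat 0.1
mean F [ 0.07 -0.15 -1.9 ] M [0.009 0.01  0.009] T sum 0.019 +- 0.045
t 20.68 tcp [0.4152 0.1443 0.0694] xyaw 148.6 z [ 0. -0. -1.] F [ 0.4 -0.3 -0.9] M [-0.003  0.021 -0.002] op 0.249 grip 59.4 q [-0.41  0.83  0.01  2.13 -0.03  0.18  0.65]
```

```bash
python3 -m crank '{"delta_pos":[[0.01,0,0],[0.02,0,0],[0.03,0,0],[0.04,0,0],[0.043,0,0],[0.043,0,0],[0.043,0,0]],"rot":[[0,0,0],[0,0,0],[0,0,0],[0,0,0],[0,0,0],[0,0,0],[0,0,0]]}' >/dev/null
python3 -c "
from h import *; from plant import env
tq(env); st(env)
c,W=look(env,'scene',(210,140,310,215),'pics/w2.png')"
```

```text
t 21.27 bar yaw -31.5 d 159.5 F [-0.36 -0.08 -1.4 ] M [0.077 0.022 0.011] rxF 0.041 sum 0.051 eye lat 0.1
t 21.27 tcp [0.3786 0.1669 0.0693] xyaw 148.5 z [ 0. -0. -1.] F [-0.4 -0.1 -1.4] M [0.077 0.022 0.011] op 0.243 grip 59.4 q [-0.5   0.82  0.01  2.21 -0.07  0.1   0.6 ]
```

View pics/w2.png

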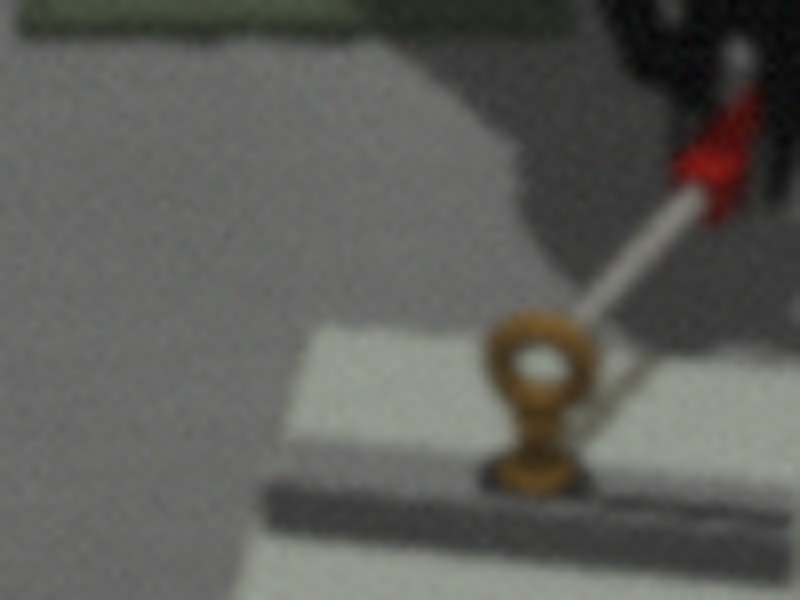

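The rod is out and the hole at (540,362) is clear. I lift, then carry the bar over to the rest.

```bash
python3 -m crank '{"delta_pos":[[0,0,-0.02],[0,0,-0.05],[0,0,-0.08],[0,0,-0.09],[0,0,-0.09]],"rot":[[0,0,0],[0,0,0],[0,0,0],[0,0,0],[0,0,0]]}' >/dev/null
python3 -c "
from h import *; from plant import env
st(env); to(env,[.508,-.2753,.12],167.4); to(env,[.43,-.05,.16],160)"
```

```text
t 21.73 tcp [0.3795 0.1668 0.1613] xyaw 148.5 z [ 0.004  0.002 -1.   ] F [-0.2 -0.5 -2.3] M [ 0.014 -0.015 -0.051] op 0.251 grip 59.6 q [-0.52  0.62  0.04  2.13 -0.06  0.39  0.6 ]
target [0.508, -0.2753, 0.12] 167.4 delta mm [-340.6 -309.8   41.1] rot [  0.2   0.2 -18.9]
target [0.43, -0.05, 0.16] 160 delta mm [-156.4 -158.4    1.2] rot [  0.2   0.1 -11.5]
```

```bash
python3 -m crank '{"delta_pos":[[-0.025,-0.022,0],[-0.05,-0.045,0],[-0.075,-0.068,0],[-0.1,-0.091,0],[-0.125,-0.114,0],[-0.15,-0.136,0],[-0.175,-0.159,0],[-0.2,-0.182,0],[-0.225,-0.204,0],[-0.25,-0.227,0],[-0.275,-0.25,0],[-0.3,-0.273,0],[-0.325,-0.296,0.01],[-0.341,-0.31,0.03],[-0.341,-0.31,0.041],[-0.341,-0.31,0.041],[-0.341,-0.31,0.041]],"rot":[[0,0,-2],[0,0,-4],[0,0,-6],[0,0,-8],[0,0,-10],[0,0,-12],[0,0,-14],[0,0,-16],[0,0,-18],[0,0,-19],[0,0,-19],[0,0,-19],[0,0,-19],[0,0,-19],[0,0,-19],[0,0,-19],[0,0,-19]]}' >/dev/null
python3 - <<'E'
from h import *; from plant import env
st(env)
yaw=np.radians(-12.6); ref=np.array([.508,-.2753,.045])
for sc in ['scene','top']:
  c0=dict(np.load(f"{sc}0.npz")); W0=cloud(c0); p,r,a=rodfit(W0,ref,yaw,.04,.095); print(sc,"start lat,z,slopes",np.round(p,4),round(r,4),round(a,3))
  W=cloud(env.capture(sc)); p,r,a=rodfit(W,ref+[0,0,env.get_state()["tcp_pos"][2]+.019-.045],yaw,.04,.145); print(sc,"now",np.round(p,4),round(r,4),round(a,3))
to(env,[.508,-.2753,.027],167.4)
E
```

```text
t 23.15 tcp [ 0.5069 -0.2749  0.1173] xyaw 167.5 z [-0.002  0.002 -1.   ] F [-0.7  1.  -0.8] M [ 0.033 -0.005 -0.036] op 0.244 grip 59.3 q [ 0.55  0.86 -0.21  1.6   0.25  0.7   1.57]
scene start lat,z,slopes [-0.0007  0.0005 -0.0184 -0.0188] 0.001 0.094
scene now [-0.001  -0.0015  0.0146 -0.0089] 0.0012 0.14
top start lat,z,slopes [-2.000e-04  1.760e-02  1.500e-03 -2.135e-01] 0.0023 0.095
  return _methods._mean(a, axis=axis, dtype=dtype,
  ret = ret.dtype.type(ret / rcount)
Traceback (most recent call last):
  File "h.py", line 41, in rodfit
    return s.x,np.sqrt(np.mean(s.fun**2)),a.max()
                                          ~~~~~^^
ValueError: zero-size array to reduction operation maximum which has no identity
```

```bash
python3 -c "
from h import *; from plant import env
st(env); to(env,[.508,-.2755,.052],166.2); to(env,[.508,-.2755,.0275],166.2)"
```

```text
t 23.25 tcp [ 0.5076 -0.2749  0.1187] xyaw 167.6 z [ 0.  0. -1.] F [-0.3 -0.1 -2.3] M [0.053 0.012 0.012] op 0.247 grip 59.3 q [ 0.55  0.86 -0.21  1.6   0.25  0.71  1.57]
target [0.508, -0.2755, 0.052] 166.2 delta mm [-0.5 -0.5 66.7] rot [0.  0.  1.4]
target [0.508, -0.2755, 0.0275] 166.2 delta mm [-0.5 -0.5 91.2] rot [0.  0.  1.4]
```

```bash
python3 -m crank '{"delta_pos":[[-0.0005,-0.0005,0.02],[-0.0005,-0.0005,0.045],[-0.0005,-0.0005,0.06],[-0.0005,-0.0005,0.067],[-0.0005,-0.0005,0.067],[-0.0005,-0.0005,0.067]],"rot":[[0,0,1.4],[0,0,1.4],[0,0,1.4],[0,0,1.4],[0,0,1.4],[0,0,1.4]]}' >/dev/null
python3 - <<'E'
from h import *; from plant import env
st(env)
yaw=np.radians(-12.6); ref=np.array([.508,-.2753,.045])
c,W=look(env,'scene',(105,165,205,240),'pics/p1.png')
p,r,a=rodfit(W,ref+[0,0,env.get_state()["tcp_pos"][2]+.019-.045],yaw,.04,.145); print("now",np.round(p,4),round(r,4),round(a,3))
E
```

```text
t 23.75 tcp [ 0.5082 -0.2761  0.0523] xyaw 166.1 z [ 0.001 -0.    -1.   ] F [-0.4 -0.4 -1.5] M [-0.033  0.043  0.023] op 0.248 grip 59.5 q [ 0.53  0.97 -0.17  1.63  0.27  0.56  1.53]
now [-0.0015 -0.0015 -0.0153 -0.0031] 0.0013 0.142
```

View pics/p1.png

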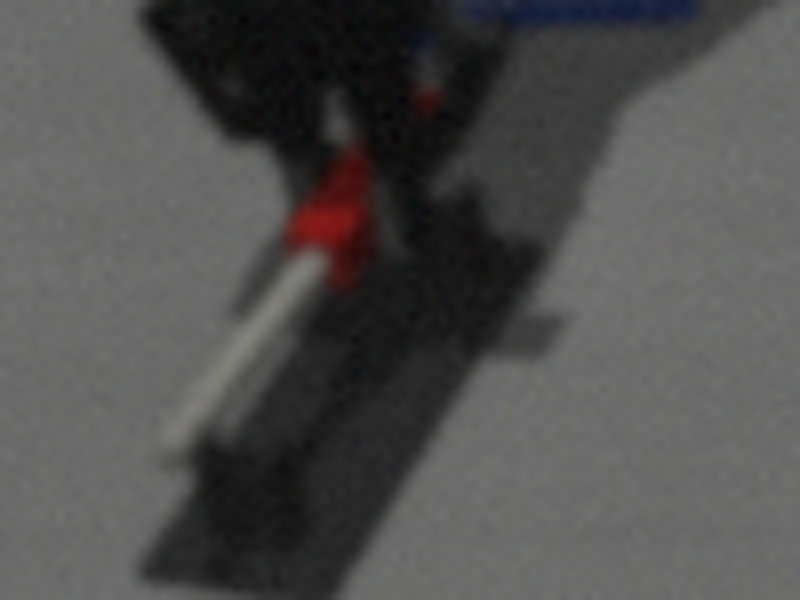

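The rod sits above the front saddle at (250,480), and its slope and lateral position match the start pose. I lower the bar.

```bash
python3 -m crank '{"delta_pos":[[0,0.0006,0.008],[0,0.0006,0.016],[0,0.0006,0.021],[0,0.0006,0.0245],[0,0.0006,0.0245],[0,0.0006,0.0245]],"rot":[[0,0,0],[0,0,0],[0,0,0],[0,0,0],[0,0,0],[0,0,0]]}' >/dev/null
python3 - <<'E'
from h import *; from plant import env
st(env)
W=cloud(env.capture('scene')); p,r,a=rodfit(W,np.array([.508,-.2753,.045]),np.radians(-12.6),.04,.095); print("now",np.round(p,4),round(r,4),round(a,3))
E
```

```text
t 24.3 tcp [ 0.5077 -0.2756  0.0268] xyaw 166.1 z [-0. -0. -1.] F [-1.6  1.3  3.5] M [ 0.254  0.408 -0.029] op 0.242 grip 60.1 q [ 0.52  1.01 -0.16  1.64  0.28  0.52  1.52]
now [ 0.001  -0.0008 -0.0385  0.0001] 0.0011 0.094
```

It is seated: 3.5 N upward at the original height. I release and retreat.

```bash
python3 -m crank '{"delta_pos":[[0,0,0],[0,0,0],[0,0,0],[0,0,0],[0,0,0],[0,0,0],[0,0,0],[0,0,0],[0,0,-0.01],[0,0,-0.03],[0,0,-0.06],[0,0,-0.1],[0,0,-0.14],[0,0,-0.15],[0,0,-0.15]],"rot":[[0,0,0],[0,0,0],[0,0,0],[0,0,0],[0,0,0],[0,0,0],[0,0,0],[0,0,0],[0,0,0],[0,0,0],[0,0,0],[0,0,0],[0,0,0],[0,0,0],[0,0,0]]}' 1 >/dev/null
python3 - <<'E'
from h import *; from plant import env
st(env)
c,W=look(env,'scene',(100,140,330,250),None); g=c["frame"][140:250,100:330,::-1]; cv2.imwrite("pics/f1.png",cv2.resize(g,(780,373),interpolation=cv2.INTER_CUBIC))
p,r,a=rodfit(W,np.array([.508,-.2753,.045]),np.radians(-12.6),.04,.095); print("rod",np.round(p,4),round(r,4))
for t in ("bar","bar_tip"): print(t,[(np.round(d["position"],4),round(d["p"],2)) for d in env.tip_of(t,"scene")[:2]])
P=W[near(W,.516,.083,.035)&(W[...,2]>.07)&(W[...,2]<.118)]; s=torus([P],[.516,.083,-.3,0]); print(np.round(s.x,3),np.degrees(s.x[2]))
E
```

```text
t 25.6 tcp [ 0.5089 -0.2762  0.1807] xyaw 166.1 z [ 0.005 -0.003 -1.   ] F [0.2 1.3 0.4] M [-0.047  0.013  0.03 ] op 1.002 grip 0.0 q [ 0.56  0.78 -0.23  1.54  0.21  0.84  1.58]
rod [ 0.0027  0.0003 -0.0692 -0.0116] 0.0009
bar [(array([ 0.3014, -0.3276,  0.0101]), 0.87), (array([ 0.5068, -0.2763,  0.0433]), 0.64)]
bar_tip [(array([ 0.2879, -0.1876,  0.0176]), 0.75), (array([ 0.6437, -0.3073,  0.0474]), 0.74)]
[ 0.516  0.083 -0.258  0.   ] -14.808569984973172
```

View pics/f1.png

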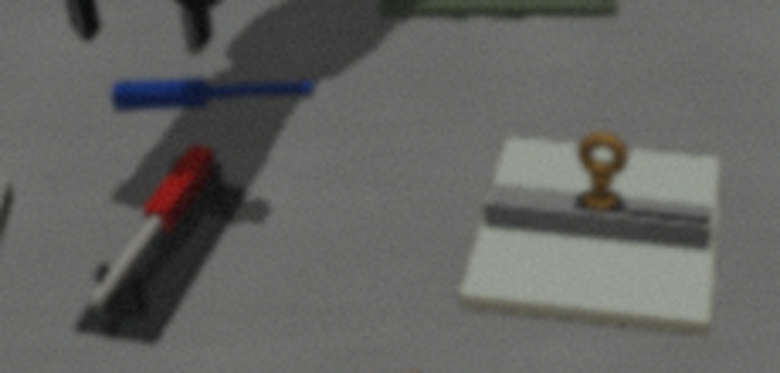

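The bar lies in its rest, with the handle at (180,185) and the rod in the front saddle at (110,285). Its measured axis is -12.75°, close to the -12.7° it started at. The ring is empty and still turned home, so I hand in.

```bash
python3 -c "
from plant import env
print(env.close_job())"
```

```text
the job is handed in; nothing more can be done
None
```

I tightened the eye screw to about 0.52 N m by wrist-force estimate, drew the bar out, laid it back in its rest as it lay, and handed the job in at about 26 s; no verdict came back.

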